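# Reload the filtration manifold

## Robot

A 6-joint arm with a two-finger parallel gripper is mounted at the origin on the work surface. World frame = base frame: x ahead of the robot, y to its left, z up, the work surface at z = 0. Lengths are in m, angles in degrees, forces in N, time in s.
With the tool pointing down it reaches from about 0.3 to 0.75 m from the base axis. Payload 8.5 kg.
Tool frame: the origin (TCP) lies midway between the tips of the shut fingers; the grasp point (between the pads) lies 19 mm behind it; z points along the fingers, y is the line along which they close (so a half turn about z gives the same grasp; the last joint's range is limited). The gripper opens to 85 mm and grips with 20 to 120 N. Pads are 22 mm wide; open, the fingers measure 114 mm over their backs; the gripper's body (76 mm by 85 mm) begins 54 mm behind the grasp point. The pads swing forward as they close: fully open they stand 13 mm farther back than shut.
Start: joints at [-77.997, 21.807, 74.336, -0, 83.858, -12.336], TCP at [0.227, -0.501, 0.231] pointing down, gripper open.
Joint ranges: [-178.18, 178.18], [-50.72, 133.34], [12.68, 142.11], [-81.47, 261.47], [9.98, 163.14], [-165.26, 165.26]. Speed limits (degrees/s): [136.94, 136.94, 180, 180, 180, 180].

## Interface

Orientations are given as a 3x3 rotation matrix whose columns are the frame's x, y, z axes.
In Python, from rig import observe, optics, order, spotter gives the robot as it stands.
- The arm moves only by the tool move_arm, never from a script. Its argument "series" is text: rows parted by semicolons, each of 5 numbers parted by spaces: the shift along the tool's x, y, z in cm, then the turn about the tool's z in degrees, then the opening, from -1 (shut) to 1 (fully open). A call has 1 to 8 rows; each row is the pose to reach, as a shift and turn from the pose commanded when the call began, along the tool's axes at that moment; what a row does not reach only later rows make up. A row lasts 1/8 s, in which the tool goes at most 62.5 mm and 10.7 degrees, less where a joint would pass 70% of its speed; a pose out of reach is approached as far as the arm can. A call with a gripper value outside its range is refused whole. The fingers move at their own pace and stop on an object; "force" is the grip in N (left out, the last holds). Time passes only in rows, so rows that repeat a pose let the fingers close. It gives the time, the measured TCP pose, the force, the opening and the grip force at its end, in the units of the state.
- observe(): the state, without advancing time (a new reading comes with each control period).
- optics.get_image(name): name is "side" or "top" or "wrist"; returns a dict with "pixels" (400x640x3 uint8, blue, green, red), "camera_matrix" (3x3 intrinsics, pixels), "rvec" (rotation vector, rad) and "tvec" (3), from world to camera coordinates, as OpenCV has them. Camera axes: x right, y down, z forward; pixel columns grow to the right and rows downward; lengths in m; the calibration is good to about 2 mm. A picture is of the moment at which its call begins. There is no depth.
- order.close_job(): hands the job in; it is judged then, once.
Trained networks look in the newest picture that a camera, given by its name, has taken for a name from the list of things; names that differ only in an ending like _2 or _b are one class to them, and where a whole thing is asked for, a point or a joint stands for the part that bears it (a point fixed in the world has none). Each returns a list of dicts, best first, with "score" (0 to 1); they miss things now and then, are a little off and sometimes report something else, mostly with a low value. They report only what shows in the picture. A call takes as long as a camera call. They do not tell look-alikes from the thing itself.
- spotter.find_in(thing, camera): "point" ([x, y, z] in m, in world coordinates, good to about 4 mm: the middle of the surface that is visible of it).
- spotter.cut_out(thing, camera): "pixels" (400x640 bool, what is visible of it).
- spotter.mark_of(thing, camera): "point" ([x, y, z] in m, in world coordinates, good to about 4 mm: a listed point, or the origin of a listed thing).
The state is a dict: "time_s": time; "q": joint angles; "qvel": joint speeds; "joint_efforts": joint torques, N m; "position": TCP position; "tool_rot": TCP orientation; "ft_force": force on the tool from outside, world axes, zero at the start; "wrist_torque": the same for the moment, N m; "grip_width": finger opening in m; "gripper_force": force on a finger pad.
Only numpy, scipy, OpenCV 4.12 (cv2) and the standard library are available. Lean on these libraries where they do the work, as an engineer would, in place of code of your own. Each camera call takes 0.05 s, during which the arm holds its last target. There are 200 camera calls.

## Task

Reload the filtration manifold: first raise its vent lever all the way, then take every tall used funnel off its port and stand it upright in the wash tray, and push every short clean funnel from the bench fully home, flush and upright, onto a port of its own. Only when all that is done, lower the lever all the way again. Leave the bottle, the slide box and the dish undisturbed.

Things in the scene. Friction and masses are not known exactly. Their poses are not given: they have to be found in the camera images.
- manifold: white filtration manifold, fixed to the bench: a bar 90 (its x) x 460 (its y) x 40 mm tall with four upright spigots (the ports) in a row along its y and a vent lever at its +y end, held by a bracket whose top is 100 mm above the bench. Origin on its underside, in the middle of the row of ports (the bar reaches from y = -190 to +270 mm); its x axis points away from the robot, give or take its yaw
- port0 (a point): port 0: the centre of the spigot's foot, in the bar's top face (40 mm above the bench), at y = -135 mm of the manifold. The spigot is 31 mm in diameter and 30 mm tall, its last 8 mm tapering to 21 mm. A funnel fully home stands on the bar's top, its origin on this point. Ports are 90 mm apart
- port1 (a point): port 1: the centre of the spigot's foot, in the bar's top face (40 mm above the bench), at y = -45 mm of the manifold. The spigot is 31 mm in diameter and 30 mm tall, its last 8 mm tapering to 21 mm. A funnel fully home stands on the bar's top, its origin on this point. Ports are 90 mm apart
- port2 (a point): port 2: the centre of the spigot's foot, in the bar's top face (40 mm above the bench), at y = 45 mm of the manifold. The spigot is 31 mm in diameter and 30 mm tall, its last 8 mm tapering to 21 mm. A funnel fully home stands on the bar's top, its origin on this point. Ports are 90 mm apart
- port3 (a point): port 3: the centre of the spigot's foot, in the bar's top face (40 mm above the bench), at y = 135 mm of the manifold. The spigot is 31 mm in diameter and 30 mm tall, its last 8 mm tapering to 21 mm. A funnel fully home stands on the bar's top, its origin on this point. Ports are 90 mm apart
- lever (a joint): vent lever: 0 = lowered to its stop (arm level, pointing to the manifold's -x, towards the robot), 1.05 rad = raised to its stop. It starts near 0. It stays where it is left (friction, about 2 to 3 N at the handle)
- lever_pivot (a point): the lever's pivot, 78 mm above the bench; the pivot's axis is the manifold's y
- lever_grip (a point): where to hold the lever: the middle of the free part of its black round cross-handle, 14 mm in diameter, lying along the manifold's y, 120 mm from the pivot. The 12 mm thick arm joins the handle 43 mm from this point on its -y side; the handle ends 26 mm from it on its +y side
- wash_tray: grey plastic wash tray, fixed to the bench: 210 (its x) x 130 (its y) x 40 mm tall, open on top, walls and floor 5 mm. Origin at the centre of its underside. Two used funnels fit side by side along its x
- used0: tall used steel funnel, at the start on port 0 (absent in many starts): straight tube 46 mm in diameter outside, 120 mm tall, with a foot flange 62 mm in diameter, 12 mm thick, and an open bore of 35 mm all the way through (4 mm wider than a spigot; rim at the top 49 mm across). Origin at the centre of its underside, z up along the tube; about 0.2 kg
- used1: tall used steel funnel, at the start on port 1 (absent in many starts): straight tube 46 mm in diameter outside, 120 mm tall, with a foot flange 62 mm in diameter, 12 mm thick, and an open bore of 35 mm all the way through (4 mm wider than a spigot; rim at the top 49 mm across). Origin at the centre of its underside, z up along the tube; about 0.2 kg
- used2: tall used steel funnel, at the start on port 2 (absent in many starts): straight tube 46 mm in diameter outside, 120 mm tall, with a foot flange 62 mm in diameter, 12 mm thick, and an open bore of 35 mm all the way through (4 mm wider than a spigot; rim at the top 49 mm across). Origin at the centre of its underside, z up along the tube; about 0.2 kg
- used3: tall used steel funnel, at the start on port 3 (absent in many starts): straight tube 46 mm in diameter outside, 120 mm tall, with a foot flange 62 mm in diameter, 12 mm thick, and an open bore of 35 mm all the way through (4 mm wider than a spigot; rim at the top 49 mm across). Origin at the centre of its underside, z up along the tube; about 0.2 kg
- clean0: short clean steel funnel, standing upright on the bench in front of the manifold (absent in some starts): straight tube 46 mm in diameter outside, 85 mm tall, with a foot flange 62 mm in diameter, 12 mm thick, and an open bore of 35 mm all the way through (4 mm wider than a spigot; rim at the top 49 mm across). Origin at the centre of its underside, z up along the tube; about 0.16 kg
- clean1: short clean steel funnel, standing upright on the bench in front of the manifold (absent in some starts): straight tube 46 mm in diameter outside, 85 mm tall, with a foot flange 62 mm in diameter, 12 mm thick, and an open bore of 35 mm all the way through (4 mm wider than a spigot; rim at the top 49 mm across). Origin at the centre of its underside, z up along the tube; about 0.16 kg
- clean2: short clean steel funnel, standing upright on the bench in front of the manifold (absent in some starts): straight tube 46 mm in diameter outside, 85 mm tall, with a foot flange 62 mm in diameter, 12 mm thick, and an open bore of 35 mm all the way through (4 mm wider than a spigot; rim at the top 49 mm across). Origin at the centre of its underside, z up along the tube; about 0.16 kg
- clean3: short clean steel funnel, standing upright on the bench in front of the manifold (absent in some starts): straight tube 46 mm in diameter outside, 85 mm tall, with a foot flange 62 mm in diameter, 12 mm thick, and an open bore of 35 mm all the way through (4 mm wider than a spigot; rim at the top 49 mm across). Origin at the centre of its underside, z up along the tube; about 0.16 kg
- oil_bottle: blue plastic oil bottle, 48 mm wide, 110 mm tall, standing by itself; a bystander, not to be disturbed. Origin at the centre of its underside
- slide_box: flat black slide box, 75 x 100 x 30 mm; a bystander, not to be disturbed. Origin at the centre of its underside
- dish: flat glass dish, 90 mm across, 16 mm tall; a bystander, not to be disturbed. Origin at the centre of its underside
Things that resemble listed ones, but are neither listed nor needed, are in the scene too. What is shaped like the clean1 but pink is not meant.

How it is judged (in metres and radians):
On the way, in this order (a step that is already met when the one before it is completed fails the run):
1. the vent lever is raised (above 0.85 rad) while every used funnel is still on its port (value of joint lever above 0.85 rad and distance between used0 and port0 below 0.008 m and distance between used1 and port1 below 0.008 m and distance between used2 and port2 below 0.008 m and distance between used3 and port3 below 0.008 m), for 0.2 s.
2. with the lever still raised (above 0.75 rad), all used funnels stand in the wash tray and all clean funnels are fully home on ports (value of joint lever above 0.75 rad and x of used0 in the frame of wash_tray between -0.1 and 0.1 m and y of used0 in the frame of wash_tray between -0.06 and 0.06 m and z of each of used0, used1, used2, used3 in the frame of wash_tray below 0.012 m and angle between each of used0, used1, used2, used3's own z axis and vertical below 0.15 rad and x of used1 in the frame of wash_tray between -0.1 and 0.1 m and y of used1 in the frame of wash_tray between -0.06 and 0.06 m and x of used2 in the frame of wash_tray between -0.1 and 0.1 m and y of used2 in the frame of wash_tray between -0.06 and 0.06 m and x of used3 in the frame of wash_tray between -0.1 and 0.1 m and y of used3 in the frame of wash_tray between -0.06 and 0.06 m and (distance between clean0 and port0 below 0.005 m or distance between clean0 and port1 below 0.005 m or distance between clean0 and port2 below 0.005 m or distance between clean0 and port3 below 0.005 m) and angle between each of clean0, clean1, clean2, clean3's own z axis and vertical below 0.07 rad and (distance between clean1 and port0 below 0.005 m or distance between clean1 and port1 below 0.005 m or distance between clean1 and port2 below 0.005 m or distance between clean1 and port3 below 0.005 m) and (distance between clean2 and port0 below 0.005 m or distance between clean2 and port1 below 0.005 m or distance between clean2 and port2 below 0.005 m or distance between clean2 and port3 below 0.005 m) and (distance between clean3 and port0 below 0.005 m or distance between clean3 and port1 below 0.005 m or distance between clean3 and port2 below 0.005 m or distance between clean3 and port3 below 0.005 m)), for 0.2 s.
3. the lever is lowered again (below 0.1 rad) (value of joint lever below 0.1 rad), for 0.2 s.
At the end, for the whole second after the job is handed in: The lever is lowered (below 0.1 rad); every used funnel stands upright (within 0.15 rad) on the floor of the wash tray; every clean funnel is fully home on a port (origin within 5 mm of the port's point, upright within 0.07 rad); all at rest (value of joint lever below 0.1 rad and x of used0 in the frame of wash_tray between -0.1 and 0.1 m and y of used0 in the frame of wash_tray between -0.06 and 0.06 m and z of each of used0, used1, used2, used3 in the frame of wash_tray below 0.012 m and angle between each of used0, used1, used2, used3's own z axis and vertical below 0.15 rad and x of used1 in the frame of wash_tray between -0.1 and 0.1 m and y of used1 in the frame of wash_tray between -0.06 and 0.06 m and x of used2 in the frame of wash_tray between -0.1 and 0.1 m and y of used2 in the frame of wash_tray between -0.06 and 0.06 m and x of used3 in the frame of wash_tray between -0.1 and 0.1 m and y of used3 in the frame of wash_tray between -0.06 and 0.06 m and (distance between clean0 and port0 below 0.005 m or distance between clean0 and port1 below 0.005 m or distance between clean0 and port2 below 0.005 m or distance between clean0 and port3 below 0.005 m) and angle between each of clean0, clean1, clean2, clean3's own z axis and vertical below 0.07 rad and (distance between clean1 and port0 below 0.005 m or distance between clean1 and port1 below 0.005 m or distance between clean1 and port2 below 0.005 m or distance between clean1 and port3 below 0.005 m) and (distance between clean2 and port0 below 0.005 m or distance between clean2 and port1 below 0.005 m or distance between clean2 and port2 below 0.005 m or distance between clean2 and port3 below 0.005 m) and (distance between clean3 and port0 below 0.005 m or distance between clean3 and port1 below 0.005 m or distance between clean3 and port2 below 0.005 m or distance between clean3 and port3 below 0.005 m) and linear speed of each of used0, used1, used2, used3, clean0, clean1, clean2, clean3 below 0.03 m/s); the robot touches nothing.
It fails at once if the oil bottle is tipped or moved more than 4 cm (distance of oil_bottle from where it was at the start of the episode above 0.04 m or angle between oil_bottle's own z axis and vertical above 0.4 rad).
It fails at once if the slide box is tipped or moved more than 4 cm (distance of slide_box from where it was at the start of the episode above 0.04 m or angle between slide_box's own z axis and vertical above 0.4 rad).
It fails at once if the dish is tipped or moved more than 4 cm (distance of dish from where it was at the start of the episode above 0.04 m or angle between dish's own z axis and vertical above 0.4 rad).
Of used0, used1, used2, used3 only 1 to 2 are there at a start; the rules pass over those that are not, and their reading is None.
Of clean0, clean1, clean2, clean3 only 3 to 4 are there at a start; the rules pass over those that are not, and their reading is None.
At some moment in a run one of clean0, clean1, clean2, clean3 may be knocked a few centimetres aside while the robot is not near it.
It also fails if it takes over 210 s, if anything falls off the work surface, if the arm or the gripper's body presses on something with over 40 N, if the wrist force passes 120 N, or if a joint passes its speed limit or range.

## Working session

There is one attempt and no reset: what is moved stays moved. The work goes in short steps, Python scripts to look and compute and a tool call to move; the robot and the scene stay as the last step left them, time stands still between calls to the robot, and variables do not carry over. Pictures are saved under pics/ and viewed, at most 14 in all, crops included, and the job is handed in when it is done.

Besides the shell and the picture viewer there is one more tool, called in YAML: its name, and indented under it one key for each argument. move_arm: Moves the arm, as the interface text tells. Its arguments: {"type":"object","properties":{"series":{"type":"string"},"force":{"type":"number"}},"required":["series"]}

```bash
ls; mkdir -p pics; cat > h.py <<'E'
import numpy as np, cv2
from rig import observe, optics, order, spotter
def save(cam,fn):
    im=optics.get_image(cam); cv2.imwrite('pics/'+fn,im['pixels']); return im
E
python3 - <<'E'
from h import *
a=save('top','top0.png'); b=save('side','side0.png')
for im in(a,b):
    R=cv2.Rodrigues(np.array(im['rvec']))[0]; print((-R.T@np.array(im['tvec']).ravel()).round(3), R.round(2).tolist(), np.array(im['camera_matrix'])[0,0])
for t in ['port0','port1','port2','port3','lever_pivot','lever_grip','wash_tray','manifold','used0','clean0','oil_bottle','slide_box','dish']:
    for c in('top','side'):
        print(t,c,[(np.round(d['point'],3).tolist(),round(d['score'],2)) for d in spotter.mark_of(t,c)][:8])
s=observe(); print(s)
E
```

```text
pics
[0.446 0.035 1.493] [[-0.02, -1.0, -0.01], [-1.0, 0.02, -0.06], [0.06, 0.01, -1.0]] 500.0632353144368
[0.027 0.757 1.035] [[-0.83, -0.56, 0.0], [-0.42, 0.61, -0.67], [0.37, -0.56, -0.74]] 512.1057052606476
port0 top [([0.637, 0.01, 0.041], 0.8), ([0.628, -0.075, 0.041], 0.64), ([0.618, -0.17, 0.038], 0.6), ([0.654, 0.103, 0.037], 0.6), ([0.655, 0.1, 0.039], 0.42)]
port0 side [([0.641, 0.014, 0.039], 0.88), ([0.614, -0.167, 0.041], 0.81), ([0.628, -0.073, 0.041], 0.76), ([0.653, 0.097, 0.038], 0.64), ([0.655, 0.107, 0.041], 0.42)]
port1 top [([0.637, 0.01, 0.041], 0.8), ([0.628, -0.075, 0.041], 0.64), ([0.618, -0.17, 0.038], 0.6), ([0.654, 0.103, 0.037], 0.6), ([0.655, 0.1, 0.039], 0.42)]
port1 side [([0.641, 0.014, 0.039], 0.88), ([0.614, -0.167, 0.041], 0.81), ([0.628, -0.073, 0.041], 0.76), ([0.653, 0.097, 0.038], 0.64), ([0.655, 0.107, 0.041], 0.42)]
port2 top [([0.637, 0.01, 0.041], 0.8), ([0.628, -0.075, 0.041], 0.64), ([0.618, -0.17, 0.038], 0.6), ([0.654, 0.103, 0.037], 0.6), ([0.655, 0.1, 0.039], 0.42)]
port2 side [([0.641, 0.014, 0.039], 0.88), ([0.614, -0.167, 0.041], 
[... 1931 characters left out ...]
7737e+01, -1.23366605e+01]), 'qvel': array([-0.01217501,  0.00790342,  0.05549127, -0.09276867, -0.03645609,
        0.0624183 ]), 'joint_efforts': array([-7.75761168e-05, -4.48326409e+01, -2.31464642e+01, -1.21420230e-04,
        5.16454402e-04,  4.38018342e-07]), 'position': array([ 0.22666314, -0.5011026 ,  0.23131912]), 'tool_rot': array([[ 9.11115122e-01,  4.12151955e-01, -2.71180190e-05],
       [ 4.12151956e-01, -9.11115122e-01,  1.71965430e-05],
       [-1.76200484e-05, -2.68447749e-05, -9.99999999e-01]]), 'ft_force': array([-0.30668017, -0.10357497,  0.03642443]), 'wrist_torque': array([-0.00095028,  0.02405898, -0.03783759]), 'gripper_force': 0.0, 'grip_width': 0.08546441645323093}
```

View pics/top0.png

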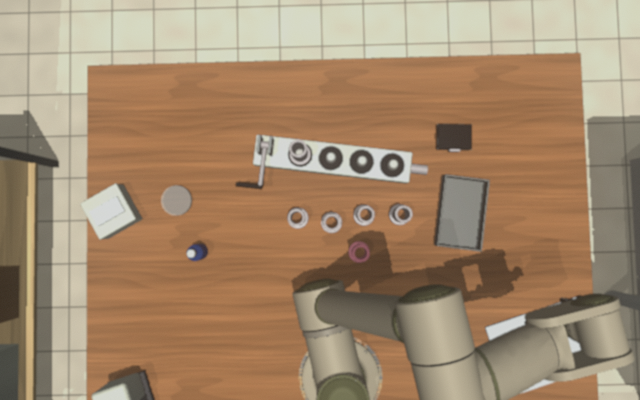

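View pics/side0.png

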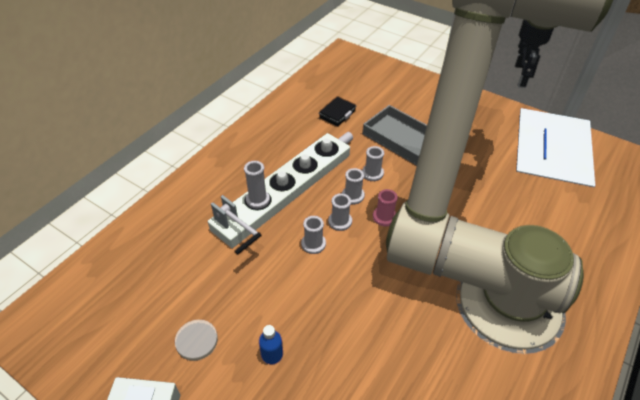

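The top view shows the used funnel on port 3 (300,152), four clean funnels at (298,217), (331,222), (364,213) and (401,213), and a pink decoy at (359,252). It also shows the lever handle at (250,185) and the tray at (461,212). The side view agrees with this.

```bash
cat >> h.py <<'E'
from scipy.optimize import least_squares
def marks(t,c,n=9,s=0.4): return [np.array(d['point']) for d in spotter.mark_of(t,c) if d['score']>=s][:n]
def go(*targets):
    """print rows: target (x,y,z,tool-y world angle deg)"""
    s=observe(); p,R=np.array(s['position']),np.array(s['tool_rot'])
    a0=np.degrees(np.arctan2(R[1,1],R[0,1]))
    for x,y,z,a in targets:
        print('shift cm',(R.T@(np.array([x,y,z])-p)*100).round(2),'turn',round(-((a-a0+180)%360-180),1))
    print('t',round(s['time_s'],2),'tcp',p.round(4),'ang',round(a0,2),'w',round(s['grip_width'],4),'F',np.round(s['ft_force'],1),'q',np.round(s['q'],0))
E
python3 - <<'E'
from h import *
P=[]
for k in range(2):
    for c in('top','side'):
        P+= [('p',v) for v in marks('port0',c)]
        P+= [('m',v) for v in marks('manifold',c,1)]
def model(q):
    x,y,a=q; X=np.array([np.cos(a),np.sin(a)]);Y=np.array([-X[1],X[0]])
    return np.array([x,y]),X,Y
def res(q):
    o,X,Y=model(q); r=[]
    for k,v in P:
        c=[o+Y*b for b in((-.135,-.045,.045,.135) if k=='p' else (0,))]
        d=[v[:2]-e for e in c]; r+=list(min(d,key=lambda e:e@e))
    return np.array(r)
f=least_squares(res,[.636,-.033,-.143],loss='soft_l1',f_scale=.004)
o,X,Y=model(f.x); print(f.x, len(P), np.abs(res(f.x)).max(), 'zs',np.mean([v[2] for k,v in P if k=='p']))
for b in(-.135,-.045,.045,.135): print((o+Y*b).round(4))
for t in('lever_pivot','lever_grip'):
    v=np.mean([marks(t,c,1)[0] for c in('top','side') for _ in range(2)],0); d=v[:2]-o; print(t,v.round(4),'local',d@X,d@Y)
for t in ('wash_tray',):
    m=spotter.cut_out(t,'top')[0]['pixels']; print(cv2.minAreaRect(np.argwhere(m)[:,::-1].astype(np.float32)))
np.save('man.npy',f.x)
g=[.566,.264]; go((.566,.264,.16,np.degrees(f.x[2])))
E
```

```text
[ 0.6348467  -0.03248612 -0.14118651] 24 0.0057294019034905 zs 0.03962
[ 0.6158 -0.1661]
[ 0.6285 -0.077 ]
[0.6412 0.0121]
[0.6538 0.1012]
lever_pivot [0.6782 0.1998 0.079 ] local 0.010185599236168755 0.23606835565435202
lever_grip [0.5672 0.2646 0.0795] local -0.1087224009719953 0.2845684586078021
((461.4288330078125, 211.26902770996094), (47.75182342529297, 73.26741790771484), 6.072456359863281)
shift cm [ 62.45 -55.73   7.13] turn -57.6
t 2.25 tcp [ 0.2266 -0.5011  0.2313] ang -65.66 w 0.0854 F [ 0.2  0.4 -0.4] q [-78.  22.  74.  -0.  84. -12.]
```

move_arm:
  series: "62.4 -55.7 5 -57.5 1;62.4 -55.7 5 -57.5 1;62.4 -55.7 5 -57.5 1;62.4 -55.7 5 -57.5 1;62.4 -55.7 5 -57.5 1;62.4 -55.7 5 -57.5 1;62.4 -55.7 5 -57.5 1;62.4 -55.7 5 -57.5 1"
  force: 40

```text
time_s: 3.25
position: [0.4296, -0.0429, 0.2017]
tool_rot: [[0.142, 0.99, 0.001], [0.99, -0.142, -0.0], [-0.0, 0.001, -1.0]]
ft_force: [1.2, -0.9, 0.5]
grip_width: 0.0855
gripper_force: 0.0
```

```bash
python3 - <<'E'
from h import *
go((.566,.264,.16,-8.09))
E
```

```text
shift cm [32.32  9.14  4.17] turn -0.1
t 3.25 tcp [ 0.4296 -0.0429  0.2017] ang -8.17 w 0.0855 F [ 1.2 -0.9  0.5] q [-21.  12.  95.  -0.  74. -13.]
```

move_arm:
  series: "32.3 9.1 4.2 0 0.3;32.3 9.1 4.2 0 0.3;32.3 9.1 4.2 0 0.3;32.3 9.1 4.2 0 0.3;32.3 9.1 4.2 0 0.3;32.3 9.1 4.2 0 0.3;32.3 9.1 4.2 0 0.3;32.3 9.1 4.2 0 0.3"

```text
time_s: 4.25
position: [0.5647, 0.2613, 0.1596]
tool_rot: [[0.142, 0.99, -0.0], [0.99, -0.142, -0.0], [-0.0, -0.0, -1.0]]
ft_force: [0.1, -0.4, 0.6]
grip_width: 0.0554
gripper_force: 0.0
```

```bash
python3 - <<'E'
from h import *
for _ in range(2):
  print([(d['score'],np.round(d['point'],4)) for c in('wrist','side','top') for d in spotter.mark_of('lever_grip',c)[:2]])
go((.566,.264,.059,-8.09))
save('wrist','w1.png')
E
```

```text
Traceback (most recent call last):
ValueError: no camera of that name has taken a picture
```

```bash
python3 - <<'E'
from h import *
save('wrist','w1.png')
for c in('wrist','side','top'):
  if c!='wrist': save(c,c+'1.png')
  print(c,[(round(d['score'],2),np.round(d['point'],4)) for d in spotter.mark_of('lever_grip',c)[:2]])
go((.566,.264,.059,-8.09))
E
```

```text
wrist [(0.87, array([0.5649, 0.2617, 0.084 ]))]
side [(0.69, array([0.5678, 0.2655, 0.0788]))]
top [(0.71, array([0.5648, 0.2612, 0.0791]))]
shift cm [ 0.27  0.07 10.08] turn -0.1
t 4.55 tcp [0.5649 0.2614 0.1598] ang -8.21 w 0.0558 F [-0.5  0.3  0.2] q [14. 32. 69.  0. 79. 22.]
```

View pics/w1.png

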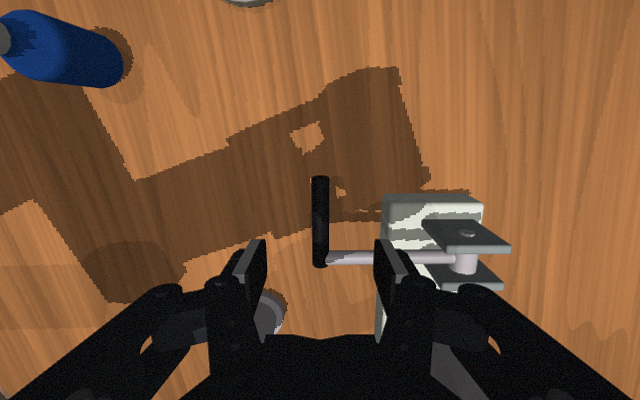

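The wrist view shows the handle at (320, 178–265), centred between the fingers, with the arm leaving it at (330,258). I'm descending to grip it.

move_arm:
  series: "0.3 0.1 6 0 0.3;0.3 0.1 10 0 0.3;0.3 0.1 10 0 0.3;0.3 0.1 10 0 -1;0.3 0.1 10 0 -1;0.3 0.1 10 0 -1;0.3 0.1 10 0 -1;0.3 0.1 10 0 -1"
  force: 40

```text
time_s: 5.55
position: [0.5655, 0.2652, 0.0605]
tool_rot: [[0.142, 0.99, -0.001], [0.99, -0.142, 0.0], [0.0, -0.001, -1.0]]
ft_force: [-5.2, 0.5, 2.3]
grip_width: 0.0127
gripper_force: 39.0
```

move_arm:
  series: "0 0.13 -1.8 0 -1;0 0.54 -3.55 0 -1;0 1.2 -5.2 0 -1;0 2.1 -6.8 0 -1;0 3.2 -8.2 0 -1;0 4.5 -9.4 0 -1;0 5.8 -10.3 0 -1;0 6.2 -10.6 0 -1"

```text
time_s: 6.55
position: [0.6256, 0.2569, 0.1696]
tool_rot: [[0.141, 0.99, -0.002], [0.99, -0.141, 0.002], [0.001, -0.002, -1.0]]
ft_force: [-26.4, 3.6, 9.5]
grip_width: 0.0123
gripper_force: 40.3
```

move_arm:
  series: "0 -0.3 0 0 -1;0 -0.3 0 0 0.2;0 -0.3 0 0 0.2;0 -0.3 0 0 0.2;0 -0.3 -6 0 0.2;0 -0.3 -9 0 0.5;0 -0.3 -9 0 1;0 -0.3 -9 0 1"

```text
time_s: 7.55
position: [0.6244, 0.2563, 0.2541]
tool_rot: [[0.142, 0.99, -0.002], [0.99, -0.142, -0.0], [-0.001, -0.002, -1.0]]
ft_force: [-0.4, -0.1, -1.3]
grip_width: 0.0856
gripper_force: 0.0
```

```bash
python3 - <<'E'
from h import *
for c in('side','top','wrist'):
  save(c,c+'2.png')
  print(c,[(round(d['score'],2),np.round(d['point'],4)) for d in spotter.mark_of('lever_grip',c)[:1]],[(round(d['score'],2),np.round(d['point'],4)) for d in spotter.mark_of('used3',c)[:2]])
go((.6538,.1012,.26,-8.09))
E
```

```text
side [(0.61, array([0.6262, 0.2533, 0.1805]))] [(0.94, array([0.6545, 0.1064, 0.0387])), (0.47, array([0.6796, 0.2014, 0.083 ]))]
top [(0.66, array([0.525 , 0.4786, 0.0023]))] [(0.83, array([0.6524, 0.1015, 0.0399])), (0.33, array([ 0.4531,  0.0158, -0.001 ]))]
wrist [(0.76, array([0.6247, 0.2526, 0.183 ]))] [(0.9, array([0.6546, 0.1026, 0.0426]))]
shift cm [-14.95   5.09  -0.47] turn -0.1
t 8.0 tcp [0.6247 0.2564 0.2553] ang -8.16 w 0.0853 F [-0.1  0.4  0.3] q [12. 35. 49.  0. 97. 20.]
```

move_arm:
  series: "-5 5 0 0 1;-10 5.1 0 0 1;-14.9 5.1 0 0 1;-14.9 5.1 0 0 1;-14.9 5.1 5 0 1;-14.9 5.1 11 0 1;-14.9 5.1 15.5 0 1;-14.9 5.1 15.5 0 1"

```text
time_s: 9.0
position: [0.6524, 0.1025, 0.0975]
tool_rot: [[0.141, 0.99, -0.007], [0.99, -0.141, 0.0], [-0.001, -0.007, -1.0]]
ft_force: [0.5, -0.3, 0.2]
grip_width: 0.0856
gripper_force: 0.0
```

move_arm:
  series: "0 0 0 0 -1;0 0 0 0 -1;0 0 0 0 -1;0 0 0 0 -1;0 0 0 0 -1;0 0 -3 0 -1;0 0 -7 0 -1;0 0 -10 0 -1"
  force: 50

```text
time_s: 10.0
position: [0.6542, 0.1017, 0.2029]
tool_rot: [[0.142, 0.99, 0.002], [0.99, -0.142, -0.0], [0.0, 0.002, -1.0]]
ft_force: [0.5, -0.6, -1.0]
grip_width: 0.0453
gripper_force: 47.8
```

```bash
python3 - <<'E'
from h import *
for c in('side','top'):
  save(c,c+'3.png')
  print(c,[(round(d['score'],2),np.round(d['point'],4)) for d in spotter.mark_of('used3',c)[:2]])
  print(c,[(round(d['score'],2),np.round(d['point'],4)) for d in spotter.mark_of('clean0',c)])
  print(c,[(round(d['score'],2),np.round(d['point'],4)) for d in spotter.mark_of('wash_tray',c)])
go((.472,-.367,.2,-8.09))
E
```

```text
side [(0.67, array([0.6543, 0.1059, 0.1421])), (0.26, array([ 0.6282, -0.075 ,  0.0414]))]
side [(0.81, array([ 4.769e-01, -8.490e-02,  1.000e-04])), (0.79, array([ 0.4653,  0.118 , -0.0065])), (0.74, array([ 0.3664, -0.0638, -0.0015])), (0.64, array([4.521e-01, 1.600e-02, 3.000e-04]))]
side [(0.74, array([ 0.4725, -0.3685, -0.0021])), (0.61, array([0.6271, 0.254 , 0.1823]))]
top [(0.6, array([0.6539, 0.103 , 0.1367]))]
top [(0.86, array([ 0.4751, -0.1847,  0.0023])), (0.67, array([ 0.4755, -0.0784,  0.0021])), (0.67, array([0.4525, 0.0156, 0.0026])), (0.65, array([ 0.6983, -0.3501, -0.0027])), (0.63, array([ 0.3646, -0.0652,  0.0007])), (0.53, array([0.6409, 0.0109, 0.0427])), (0.32, array([ 0.3782,  0.4059, -0.0017]))]
top [(0.63, array([ 4.716e-01, -3.670e-01,  3.000e-04])), (0.61, array([0.4504, 0.0148, 0.003 ]))]
shift cm [-48.97 -11.32  -0.06] turn -0.1
t 10.4 tcp [0.6536 0.1017 0.1989] ang -8.16 w 0.0453 F [-0.  -0.4 -1.7] q [-1. 35. 58.  0. 88.  7.]
```

View pics/side3.png

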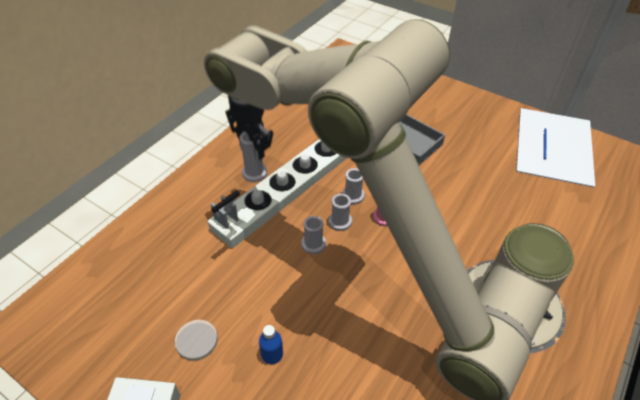

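The used funnel hangs upright in the gripper at (250,160), port 3 is clear, and the lever is up. Next is the tray.

move_arm:
  series: "-6 -1.5 0 0 -1;-12 -3 0 0 -1;-18 -4.4 0 0 -1;-24 -5.8 0 0 -1;-30 -7.2 0 0 -1;-36 -8.6 0 0 -1;-42 -10 0 0 -1;-47 -11 0 0 -1"

```text
time_s: 11.4
position: [0.4771, -0.3499, 0.1997]
tool_rot: [[0.143, 0.99, -0.001], [0.99, -0.143, 0.001], [0.001, -0.001, -1.0]]
ft_force: [0.4, 0.4, -1.4]
grip_width: 0.0449
gripper_force: 48.1
```

```bash
python3 - <<'E'
from h import *
go((.472,-.367,.068,-8.09))
E
```

```text
shift cm [-1.78 -0.25 13.17] turn -0.1
t 11.4 tcp [ 0.4771 -0.3499  0.1997] ang -8.22 w 0.0449 F [ 0.4  0.4 -1.4] q [-48.  27.  71.  -0.  82. -39.]
```

move_arm:
  series: "-1.8 -0.2 0 0 -1;-1.8 -0.2 5 0 -1;-1.8 -0.2 10 0 -1;-1.8 -0.2 12.5 0 -1;-1.8 -0.2 13.2 0 -1;-1.8 -0.2 13.4 0 -1;-1.8 -0.2 13.5 0 -1;-1.8 -0.2 13.5 0 -1"

```text
time_s: 12.4
position: [0.4733, -0.3639, 0.0682]
tool_rot: [[0.141, 0.99, -0.002], [0.99, -0.141, 0.001], [0.001, -0.002, -1.0]]
ft_force: [-10.7, 8.0, 19.9]
grip_width: 0.045
gripper_force: 50.1
```

```bash
python3 - <<'E'
from h import *
for c in('side','top','wrist'):
  save(c,c+'4.png')
  print(c,[(round(d['score'],2),np.round(d['point'],4)) for d in spotter.mark_of('used3',c)[:2]])
im=cv2.imread('pics/side4.png')[60:220,300:500]; im2=cv2.imread('pics/top4.png')[140:260,400:560]
w=cv2.imread('pics/wrist4.png')
cv2.imwrite('pics/c4.png',np.hstack([cv2.resize(im,(375,300)),cv2.resize(im2,(400,300))]))
go((.472,-.367,.068,-8.09))
E
```

```text
side []
top [(0.43, array([ 0.4737, -0.3633,  0.0018]))]
wrist [(0.83, array([ 0.472 , -0.363 ,  0.0034]))]
shift cm [-0.32 -0.08  0.01] turn -0.0
t 12.7 tcp [ 0.4732 -0.3639  0.0681] ang -8.09 w 0.0449 F [-9.4  8.1 20.2] q [-49.  35.  80.  -0.  65. -41.]
```

View pics/c4.png

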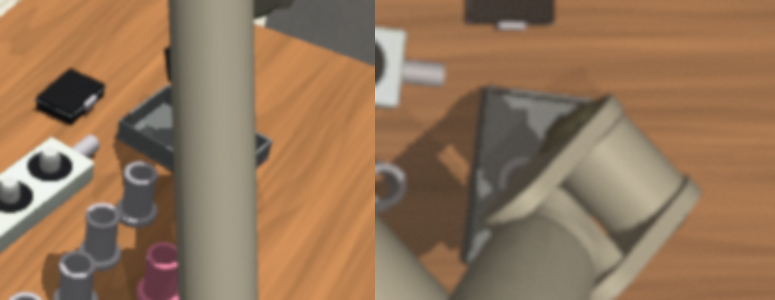

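The funnel stands inside the tray at floor height (networks give z ≈ 0.003). I'm releasing it.

move_arm:
  series: "0 0 -0.3 0 -1;0 0 -0.3 0 1;0 0 -0.3 0 1;0 0 -0.3 0 1;0 0 -0.3 0 1;0 0 -5 0 1;0 0 -10 0 1;0 0 -14 0 1"

```text
time_s: 13.7
position: [0.474, -0.3655, 0.2076]
tool_rot: [[0.142, 0.99, 0.001], [0.99, -0.142, -0.001], [-0.001, 0.001, -1.0]]
ft_force: [-0.2, 0.2, -0.8]
grip_width: 0.0859
gripper_force: 0.0
```

```bash
python3 - <<'E'
from h import *
save('wrist','w5.png')
for t in('used3','clean0'): print(t,[(round(d['score'],2),np.round(d['point'],4)) for d in spotter.mark_of(t,'wrist')[:6]])
go((.475,-.187,.16,-8.09))
E
```

```text
used3 [(0.6, array([ 0.473 , -0.3636,  0.007 ]))]
clean0 [(0.93, array([ 0.4731, -0.187 ,  0.0005]))]
shift cm [17.73 -2.49  4.69] turn -0.1
t 13.85 tcp [ 0.4743 -0.3659  0.2074] ang -8.16 w 0.0853 F [-0.1  0.2 -0.7] q [-49.  28.  69.   0.  83. -41.]
```

View pics/w5.png

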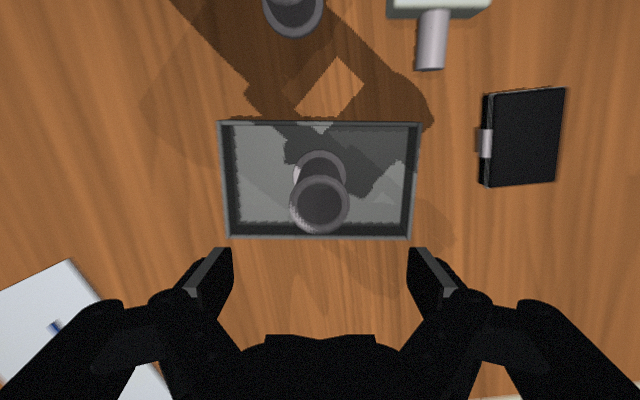

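The wrist picture shows the used funnel upright on the tray floor at (320,190). Now the clean funnel nearest the tray, at (0.475, -0.187).

move_arm:
  series: "6 -0.8 0 0 1;12 -1.6 0 0 1;17.7 -2.5 0 0 1;17.7 -2.5 0 0 1;17.7 -2.5 6 0 1;17.7 -2.5 12 0 1;17.7 -2.5 17 0 1;17.7 -2.5 17 0 1"

```text
time_s: 14.85
position: [0.4724, -0.1863, 0.0324]
tool_rot: [[0.143, 0.99, -0.007], [0.99, -0.143, 0.005], [0.004, -0.007, -1.0]]
ft_force: [0.0, 0.1, 1.0]
grip_width: 0.0853
gripper_force: 0.0
```

move_arm:
  series: "0 0 0 0 -1;0 0 0 0 -1;0 0 0 0 -1;0 0 0 0 -1;0 0 0 0 -1;0 0 -4 0 -1;0 0 -9 0 -1;0 0 -12 0 -1"

```text
time_s: 15.85
position: [0.4747, -0.1869, 0.1589]
tool_rot: [[0.142, 0.99, 0.004], [0.99, -0.142, -0.003], [-0.002, 0.004, -1.0]]
ft_force: [0.3, 0.4, -1.8]
grip_width: 0.0457
gripper_force: 52.2
```

```bash
python3 - <<'E'
from h import *
for c in('side','top','wrist'):
  save(c,c+'6.png')
  print(c,[(round(d['score'],2),np.round(d['point'],4)) for d in spotter.mark_of('clean0',c)[:7]])
  print(c,[(round(d['score'],2),np.round(d['point'],4)) for d in spotter.mark_of('port0',c)[:5]])
go((.6158,-.1661,.16,-8.09))
E
```

```text
side [(0.91, array([ 0.4763, -0.1867,  0.1212])), (0.77, array([ 0.3681, -0.0618, -0.0006])), (0.75, array([ 0.4646,  0.1195, -0.0031])), (0.74, array([ 0.4728, -0.0827, -0.0018])), (0.71, array([ 0.4512,  0.0166, -0.0017]))]
side [(0.89, array([ 0.6311, -0.074 ,  0.0407])), (0.7, array([0.6552, 0.0991, 0.0393])), (0.67, array([0.6413, 0.0146, 0.0415])), (0.66, array([ 0.6146, -0.1665,  0.0393]))]
top [(0.81, array([ 0.3624, -0.0637,  0.0021])), (0.76, array([ 0.466 ,  0.1168, -0.0006])), (0.66, array([ 0.4735, -0.0773,  0.0032])), (0.51, array([0.4522, 0.0097, 0.0011]))]
top [(0.95, array([0.6525, 0.1023, 0.0368])), (0.89, array([ 0.6141, -0.1657,  0.0364])), (0.57, array([0.6387, 0.0117, 0.0387])), (0.56, array([ 0.6299, -0.0738,  0.0393]))]
wrist [(0.92, array([ 0.3663, -0.0623,  0.0009])), (0.88, array([ 0.4742, -0.1852,  0.1181]))]
wrist [(0.97, array([ 0.6315, -0.0726,  0.039 ])), (0.76, array([ 0.6125, -0.1647,  0.041 ]))]
shift cm [ 4.03 13.75 -0.57] turn -0.1
t 16.3 tcp [ 0.4739 -0.1865  0.1545] ang -8.17 w 0.0453 F [-0.  -0.4 -2.3] q [-35.  22.  88.   0.  70. -27.]
```

move_arm:
  series: "1.5 5 -0.5 0 -1;3 10 -0.5 0 -1;4 13.7 -0.5 0 -1;4 13.7 -0.5 0 -1;4 13.7 -0.5 0 -1;4 13.7 1 0 -1;4 13.7 3 0 -1;4 13.7 3 0 -1"

```text
time_s: 17.3
position: [0.6141, -0.1664, 0.1235]
tool_rot: [[0.143, 0.99, -0.004], [0.99, -0.143, 0.002], [0.001, -0.004, -1.0]]
ft_force: [-0.5, -0.2, -1.5]
grip_width: 0.0455
gripper_force: 52.4
```

```bash
python3 - <<'E'
from h import *
for c in('side','wrist'):
  save(c,c+'7.png')
  print(c,[(round(d['score'],2),np.round(d['point'],4)) for d in spotter.mark_of('clean0',c)[:7]])
go((.615,-.1658,.077,-8.09))
E
```

```text
side [(0.94, array([ 0.6162, -0.1665,  0.0884])), (0.8, array([ 0.4491,  0.0163, -0.0011])), (0.74, array([ 0.4673,  0.1196, -0.0015])), (0.67, array([ 0.4731, -0.0874, -0.002 ])), (0.58, array([ 0.3678, -0.0611, -0.0011]))]
wrist [(0.91, array([ 0.4707, -0.0835,  0.0035])), (0.67, array([ 0.3641, -0.0661, -0.001 ])), (0.58, array([ 0.6152, -0.1676,  0.0872]))]
shift cm [ 0.09 -0.09  4.93] turn -0.1
t 17.5 tcp [ 0.6157 -0.1668  0.1263] ang -8.17 w 0.0458 F [ 0.   0.  -1.5] q [-26.  35.  69.   0.  76. -18.]
```

View pics/wrist7.png

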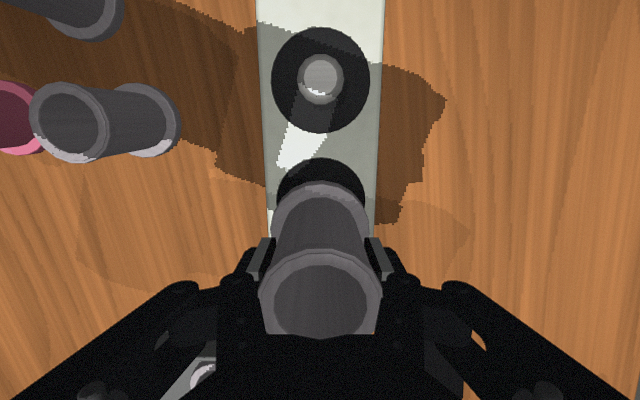

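The held funnel is centred over port 0 (base ring at (320,200)). I'm pushing it down.

move_arm:
  series: "0.1 -0.1 1 0 -1;0.1 -0.1 2 0 -1;0.1 -0.1 3 0 -1;0.1 -0.1 4 0 -1;0.1 -0.1 4.6 0 -1;0.1 -0.1 5 0 -1;0.1 -0.1 5.2 0 -1;0.1 -0.1 5.2 0 -1"

```text
time_s: 18.5
position: [0.6146, -0.1653, 0.0775]
tool_rot: [[0.142, 0.99, 0.002], [0.99, -0.142, -0.001], [-0.001, 0.002, -1.0]]
ft_force: [-12.4, 5.0, 25.8]
grip_width: 0.0454
gripper_force: 54.6
```

move_arm:
  series: "0 0 0 0 1;0 0 0 0 1;0 0 0 0 1;0 0 0 0 1;0 0 -4 0 1;0 0 -9 0 1;0 0 -12 0 1;0 0 -12 0 1"

```text
time_s: 19.5
position: [0.6155, -0.1657, 0.1959]
tool_rot: [[0.142, 0.99, 0.004], [0.99, -0.142, -0.002], [-0.001, 0.005, -1.0]]
ft_force: [-0.5, 0.6, -0.9]
grip_width: 0.0854
gripper_force: 0.0
```

```bash
python3 - <<'E'
from h import *
for c in('side','wrist','top'):
  save(c,c+'8.png')
  print(c,[(round(d['score'],2),np.round(d['point'],4)) for d in spotter.mark_of('clean0',c)[:7]])
go((.4735,-.081,.2,-8.09),(.4735,-.081,.037,-8.09))
E
```

```text
side [(0.73, array([ 0.4642,  0.1198, -0.0044])), (0.69, array([ 0.6156, -0.1686,  0.0443])), (0.69, array([ 0.4755, -0.081 , -0.0021])), (0.57, array([ 4.506e-01,  1.620e-02, -1.000e-04])), (0.57, array([0.6263, 0.2552, 0.1862]))]
wrist [(0.93, array([ 0.3672, -0.063 ,  0.0004])), (0.87, array([ 0.4716, -0.0847,  0.0033])), (0.8, array([ 0.614 , -0.1676,  0.0401])), (0.72, array([0.455 , 0.015 , 0.0029]))]
top [(0.8, array([0.4554, 0.0156, 0.005 ])), (0.79, array([ 0.4701,  0.118 , -0.0014])), (0.53, array([ 0.476 , -0.0802,  0.001 ])), (0.5, array([ 0.6175, -0.165 ,  0.0412])), (0.28, array([0.641 , 0.0133, 0.0416]))]
shift cm [  6.34 -15.14  -0.75] turn -0.1
shift cm [  6.33 -15.11  15.55] turn -0.1
t 19.8 tcp [ 0.6144 -0.1653  0.1921] ang -8.16 w 0.0855 F [-0.6  0.4 -0.4] q [-26.  32.  63.   0.  85. -18.]
```

move_arm:
  series: "2.3 -5.5 0 0 1;4.5 -11 0 0 1;6.3 -15.1 0 0 1;6.3 -15.1 0 0 1;6.3 -15.1 5 0 1;6.3 -15.1 11 0 1;6.3 -15.1 15.3 0 1;6.3 -15.1 15.4 0 1"

```text
time_s: 20.8
position: [0.4735, -0.0816, 0.0371]
tool_rot: [[0.142, 0.99, -0.005], [0.99, -0.142, 0.002], [0.002, -0.006, -1.0]]
ft_force: [0.4, 0.2, 1.5]
grip_width: 0.0856
gripper_force: 0.0
```

move_arm:
  series: "0 0 0 0 -1;0 0 0 0 -1;0 0 0 0 -1;0 0 0 0 -1;0 0 0 0 -1;0 0 -4 0 -1;0 0 -9 0 -1;0 0 -12 0 -1"

```text
time_s: 21.8
position: [0.4746, -0.0817, 0.1627]
tool_rot: [[0.142, 0.99, 0.004], [0.99, -0.142, -0.002], [-0.001, 0.004, -1.0]]
ft_force: [0.2, -0.4, -2.9]
grip_width: 0.0447
gripper_force: 52.0
```

```bash
python3 - <<'E'
from h import *
for c in('side','wrist'):
  save(c,c+'9.png')
  print(c,[(round(d['score'],2),np.round(d['point'],4)) for d in spotter.mark_of('clean0',c)[:7]])
  print(c,[(round(d['score'],2),np.round(d['point'],4)) for d in spotter.mark_of('port0',c)[:7]])
go((.6285,-.0765,.16,-8.09))
E
```

```text
side [(0.95, array([ 0.3681, -0.0622, -0.0029])), (0.87, array([ 0.4751, -0.0844,  0.1188])), (0.78, array([ 0.4499,  0.014 , -0.0011])), (0.71, array([ 0.6157, -0.166 ,  0.0406])), (0.68, array([ 0.4655,  0.1203, -0.0048]))]
side [(0.91, array([0.6578, 0.0991, 0.0367])), (0.87, array([ 0.6138, -0.1637,  0.0393])), (0.68, array([0.6421, 0.0167, 0.0393]))]
wrist [(0.68, array([ 0.4732, -0.0836,  0.1223])), (0.64, array([ 0.615 , -0.1652,  0.0395])), (0.61, array([ 3.662e-01, -6.420e-02,  2.000e-04])), (0.55, array([0.4528, 0.0155, 0.0049]))]
wrist [(0.93, array([0.646 , 0.0136, 0.0407])), (0.75, array([ 0.6328, -0.0731,  0.0384]))]
shift cm [ 2.68 15.27 -0.18] turn -0.1
t 22.1 tcp [ 0.4736 -0.0813  0.1585] ang -8.16 w 0.0448 F [ 0.4  0.1 -2. ] q [-24.  19.  92.   0.  69. -16.]
```

move_arm:
  series: "1 5.5 -0.3 0 -1;2 11 -0.3 0 -1;2.8 15.3 -0.3 0 -1;2.8 15.3 -0.3 0 -1;2.8 15.3 -0.3 0 -1;2.8 15.3 2 0 -1;2.8 15.3 3.2 0 -1;2.8 15.3 3.2 0 -1"

```text
time_s: 23.1
position: [0.6287, -0.0756, 0.1268]
tool_rot: [[0.142, 0.99, -0.002], [0.99, -0.142, 0.001], [0.0, -0.002, -1.0]]
ft_force: [-0.4, -0.6, -1.0]
grip_width: 0.0444
gripper_force: 52.4
```

```bash
python3 - <<'E'
from h import *
for c in('side','wrist'):
  save(c,c+'10.png')
  print(c,[(round(d['score'],2),np.round(d['point'],4)) for d in spotter.mark_of('clean0',c)[:7]])
go((.629,-.075,.077,-8.09))
E
```

```text
side [(0.79, array([ 0.6185, -0.1688,  0.0417])), (0.69, array([0.4509, 0.0167, 0.0009])), (0.66, array([ 0.3672, -0.0617, -0.0011])), (0.63, array([ 0.4682,  0.1223, -0.0034])), (0.61, array([ 0.6297, -0.0792,  0.0827])), (0.49, array([ 0.3704,  0.4063, -0.0037]))]
wrist [(0.78, array([ 0.3672, -0.0662, -0.002 ])), (0.74, array([ 0.6249, -0.075 ,  0.0887])), (0.63, array([0.4523, 0.0144, 0.0016]))]
shift cm [ 0.06 -0.1   5.13] turn -0.1
t 23.3 tcp [ 0.6298 -0.0758  0.1283] ang -8.16 w 0.0447 F [ 0.4  0.  -1.2] q [-18.  35.  69.  -0.  76.  -9.]
```

View pics/wrist10.png

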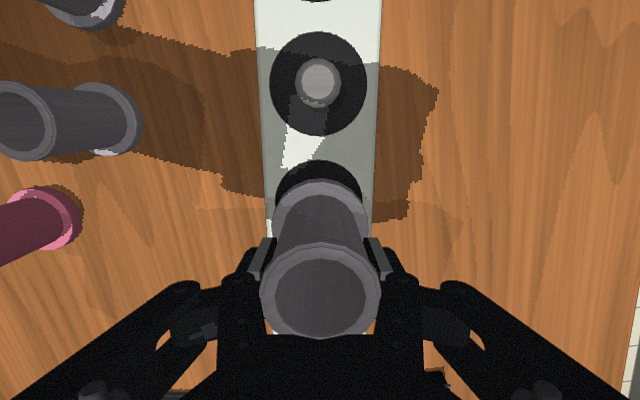

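The alignment is the same as on port 0 (base ring at (318,205), next port at (318,82)). I'm pushing it home.

move_arm:
  series: "0.1 -0.1 1 0 -1;0.1 -0.1 2 0 -1;0.1 -0.1 3 0 -1;0.1 -0.1 4 0 -1;0.1 -0.1 4.6 0 -1;0.1 -0.1 5 0 -1;0.1 -0.1 5.3 0 -1;0.1 -0.1 5.3 0 -1"

```text
time_s: 24.3
position: [0.6285, -0.0744, 0.0811]
tool_rot: [[0.141, 0.99, 0.003], [0.99, -0.141, -0.002], [-0.001, 0.003, -1.0]]
ft_force: [-20.9, 4.1, 46.3]
grip_width: 0.0448
gripper_force: 56.9
```

```bash
python3 - <<'E'
from h import *
go((.629,-.075,.077,-8.09))
E
```

```text
shift cm [-0.05  0.05  0.41] turn -0.0
t 24.3 tcp [ 0.6285 -0.0744  0.0811] ang -8.13 w 0.0448 F [-20.9   4.1  46.3] q [-17.  38.  73.  -0.  70.  -9.]
```

move_arm:
  series: "0 0 -0.2 0 1;0 0 -0.2 0 1;0 0 -0.2 0 1;0 0 -0.2 0 1;0 0 -4 0 1;0 0 -9 0 1;0 0 -12 0 1;0 0 -12 0 1"

```text
time_s: 25.3
position: [0.6296, -0.0747, 0.1967]
tool_rot: [[0.142, 0.99, 0.004], [0.99, -0.142, -0.001], [-0.001, 0.005, -1.0]]
ft_force: [-0.0, -0.2, -0.8]
grip_width: 0.0861
gripper_force: 0.0
```

```bash
python3 - <<'E'
from h import *
for c in('side','wrist','top'):
  save(c,c+'11.png')
  print(c,[(round(d['score'],2),np.round(d['point'],4)) for d in spotter.mark_of('clean0',c)[:7]])
go((.4525,.0155,.2,-8.09),(.4525,.0155,.037,-8.09))
E
```

```text
side [(0.85, array([4.515e-01, 1.580e-02, 4.000e-04])), (0.73, array([ 0.369 , -0.0585, -0.0005])), (0.71, array([ 0.6166, -0.166 ,  0.0415])), (0.71, array([ 0.6274, -0.0756,  0.0366])), (0.56, array([ 0.4665,  0.121 , -0.0043]))]
wrist [(0.91, array([0.4754, 0.1143, 0.0027])), (0.83, array([0.4534, 0.0146, 0.0022])), (0.76, array([ 0.6142, -0.1658,  0.0384])), (0.69, array([ 0.6234, -0.076 ,  0.0446])), (0.56, array([ 0.3687, -0.0658, -0.0008]))]
top [(0.67, array([ 0.6171, -0.1634,  0.0422])), (0.59, array([ 0.467 ,  0.1128, -0.0012])), (0.45, array([ 0.6306, -0.0724,  0.044 ])), (0.36, array([0.4557, 0.0149, 0.0007]))]
shift cm [  6.4  -18.69  -0.64] turn -0.1
shift cm [  6.4  -18.65  15.66] turn -0.1
t 25.6 tcp [ 0.6284 -0.0744  0.1931] ang -8.16 w 0.0855 F [ 0.7  0.2 -0. ] q [-17.  32.  64.  -0.  85.  -9.]
```

View pics/side11.png

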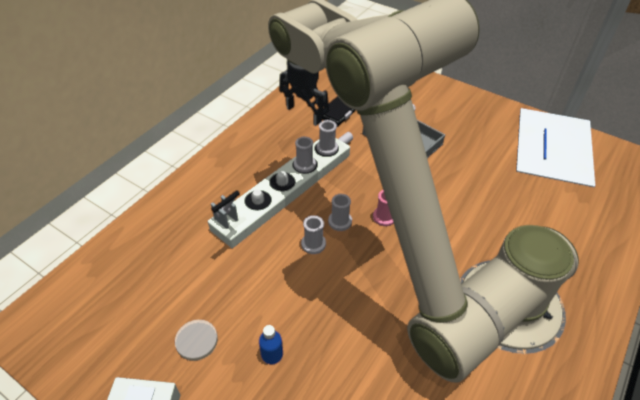

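Both clean funnels stand upright and home on ports 0 and 1, at (328,135) and (304,153). The next one is at (0.4525, 0.0155).

move_arm:
  series: "2 -6 0 0 1;4 -12 0 0 1;6 -17.5 0 0 1;6.4 -18.6 0 0 1;6.4 -18.6 5 0 1;6.4 -18.6 11 0 1;6.4 -18.6 15.4 0 1;6.4 -18.6 15.4 0 1"

```text
time_s: 26.6
position: [0.4529, 0.0152, 0.0383]
tool_rot: [[0.142, 0.99, -0.006], [0.99, -0.142, 0.001], [0.0, -0.006, -1.0]]
ft_force: [-0.8, -0.3, -0.2]
grip_width: 0.0853
gripper_force: 0.0
```

move_arm:
  series: "0 0 0 0 -1;0 0 0 0 -1;0 0 0 0 -1;0 0 0 0 -1;0 0 0 0 -1;0 0 -4 0 -1;0 0 -9 0 -1;0 0 -12 0 -1"

```text
time_s: 27.6
position: [0.4541, 0.0152, 0.1637]
tool_rot: [[0.142, 0.99, 0.004], [0.99, -0.142, -0.001], [-0.0, 0.004, -1.0]]
ft_force: [-0.5, 0.5, -1.8]
grip_width: 0.0445
gripper_force: 52.1
```

```bash
python3 - <<'E'
from h import *
for c in('side','wrist'):
  save(c,c+'12.png')
  print(c,[(round(d['score'],2),np.round(d['point'],4)) for d in spotter.mark_of('clean0',c)[:7]])
  print(c,[(round(d['score'],2),np.round(d['point'],4)) for d in spotter.mark_of('port0',c)[:7]])
go((.6412,.0130,.16,-8.09))
E
```

```text
side [(0.8, array([ 3.694e-01, -6.130e-02,  3.000e-04])), (0.77, array([ 0.6281, -0.0764,  0.0341])), (0.59, array([0.4496, 0.014 , 0.1191])), (0.51, array([ 0.615 , -0.168 ,  0.0418]))]
side [(0.97, array([0.6414, 0.0162, 0.0395])), (0.93, array([0.6554, 0.0996, 0.0371])), (0.75, array([ 0.6302, -0.0743,  0.0383])), (0.55, array([ 0.612 , -0.1677,  0.0371]))]
wrist [(0.98, array([ 0.367 , -0.0681, -0.0021])), (0.96, array([0.4533, 0.0157, 0.1217])), (0.83, array([ 0.4761,  0.1166, -0.0011])), (0.61, array([ 0.6233, -0.0744,  0.0428])), (0.42, array([ 0.6164, -0.1677,  0.0416]))]
wrist [(0.75, array([0.6475, 0.0152, 0.0406])), (0.64, array([0.6527, 0.1014, 0.038 ]))]
shift cm [ 2.43 18.66 -0.09] turn -0.1
t 27.9 tcp [0.4531 0.0154 0.1595] ang -8.16 w 0.045 F [ 0.1 -0.3 -1.5] q [-13.  17.  96.  -0.  68.  -5.]
```

move_arm:
  series: "0.8 6 -0.2 0 -1;1.6 12 -0.2 0 -1;2.4 17.5 -0.2 0 -1;2.5 18.7 -0.2 0 -1;2.5 18.7 -0.2 0 -1;2.5 18.7 2 0 -1;2.5 18.7 3.2 0 -1;2.5 18.7 3.2 0 -1"

```text
time_s: 28.9
position: [0.6415, 0.0135, 0.1275]
tool_rot: [[0.142, 0.99, -0.003], [0.99, -0.142, 0.0], [0.0, -0.003, -1.0]]
ft_force: [0.3, -0.3, -2.2]
grip_width: 0.0449
gripper_force: 52.3
```

```bash
python3 - <<'E'
from h import *
for c in('side','wrist'):
  save(c,c+'13.png')
  print(c,[(round(d['score'],2),np.round(d['point'],4)) for d in spotter.mark_of('clean0',c)[:7]])
go((.6415,.0135,.078,-8.09))
E
```

```text
side [(0.86, array([ 0.6173, -0.1675,  0.0435])), (0.81, array([ 0.4657,  0.1194, -0.0029])), (0.64, array([ 0.6303, -0.0777,  0.0368])), (0.51, array([ 0.3696, -0.0633, -0.0029]))]
wrist [(0.9, array([0.6412, 0.0136, 0.0893])), (0.72, array([ 0.4683,  0.1142, -0.0008])), (0.59, array([ 0.3652, -0.0642, -0.0033]))]
shift cm [-0.01 -0.12  5.13] turn -0.1
t 29.1 tcp [0.6426 0.0134 0.1293] ang -8.16 w 0.0447 F [ 0.6  0.1 -1.7] q [-9. 36. 67.  0. 77. -1.]
```

View pics/wrist13.png

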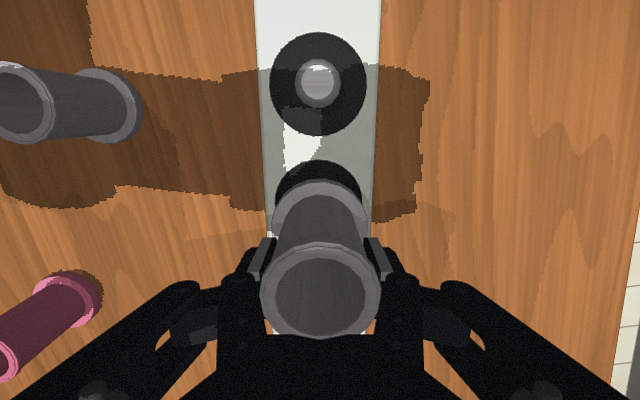

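Same alignment again, with the next port at (318,83). I'm pushing it down.

move_arm:
  series: "0 -0.1 1 0 -1;0 -0.1 2 0 -1;0 -0.1 3 0 -1;0 -0.1 4 0 -1;0 -0.1 4.6 0 -1;0 -0.1 5 0 -1;0 -0.1 5.2 0 -1;0 -0.1 5.2 0 -1"

```text
time_s: 30.1
position: [0.6411, 0.0136, 0.0821]
tool_rot: [[0.142, 0.99, 0.003], [0.99, -0.142, -0.001], [-0.001, 0.003, -1.0]]
ft_force: [-18.6, -0.0, 37.4]
grip_width: 0.0449
gripper_force: 55.6
```

move_arm:
  series: "0 0 -0.2 0 1;0 0 -0.2 0 1;0 0 -0.2 0 1;0 0 -0.2 0 1;0 0 -4 0 1;0 0 -9 0 1;0 0 -12 0 1;0 0 -12 0 1"

```text
time_s: 31.1
position: [0.6422, 0.0135, 0.1988]
tool_rot: [[0.142, 0.99, 0.005], [0.99, -0.142, -0.001], [-0.0, 0.005, -1.0]]
ft_force: [-1.0, -0.0, -0.9]
grip_width: 0.0853
gripper_force: 0.0
```

```bash
python3 - <<'E'
from h import *
for c in('side','wrist','top'):
  save(c,c+'14.png')
  print(c,[(round(d['score'],2),np.round(d['point'],4)) for d in spotter.mark_of('clean0',c)[:7]])
go((.467,.118,.2,-8.09),(.467,.118,.037,-8.09))
E
```

```text
side [(0.97, array([ 0.6292, -0.0748,  0.0362])), (0.8, array([ 0.3692, -0.0641, -0.002 ])), (0.79, array([0.6399, 0.0139, 0.0371])), (0.62, array([ 0.6151, -0.1682,  0.0408])), (0.62, array([ 0.467 ,  0.1198, -0.0021]))]
wrist [(0.9, array([ 0.3662, -0.065 ,  0.0011])), (0.89, array([0.4688, 0.1182, 0.0005])), (0.81, array([0.6393, 0.013 , 0.0446])), (0.62, array([ 0.6255, -0.0745,  0.0414])), (0.58, array([ 0.6157, -0.1673,  0.0405]))]
top [(0.75, array([ 0.6171, -0.1639,  0.0401])), (0.66, array([ 0.364 , -0.0624,  0.0039])), (0.53, array([ 0.6339, -0.0734,  0.043 ])), (0.52, array([0.651 , 0.1037, 0.0372])), (0.48, array([0.6388, 0.0127, 0.0432])), (0.43, array([ 0.4677,  0.1177, -0.0025]))]
shift cm [  7.86 -18.71  -0.44] turn -0.1
shift cm [  7.86 -18.67  15.86] turn -0.1
t 31.4 tcp [0.6411 0.0137 0.1951] ang -8.16 w 0.0853 F [-0.2 -0.7 -0.2] q [-9. 33. 62.  0. 86. -1.]
```

Seated. Last clean funnel, at (0.4675, 0.118):

move_arm:
  series: "2.5 -6 0 0 1;5 -12 0 0 1;7.5 -17.5 0 0 1;7.9 -18.6 0 0 1;7.9 -18.6 5 0 1;7.9 -18.6 11 0 1;7.9 -18.6 15.6 0 1;7.9 -18.6 15.6 0 1"

```text
time_s: 32.4
position: [0.4674, 0.1178, 0.0381]
tool_rot: [[0.143, 0.99, -0.007], [0.99, -0.143, -0.0], [-0.001, -0.007, -1.0]]
ft_force: [-0.1, 1.1, 0.2]
grip_width: 0.0853
gripper_force: 0.0
```

move_arm:
  series: "0 0 0 0 -1;0 0 0 0 -1;0 0 0 0 -1;0 0 0 0 -1;0 0 0 0 -1;0 0 -4 0 -1;0 0 -9 0 -1;0 0 -12 0 -1"

```text
time_s: 33.4
position: [0.4689, 0.1183, 0.1638]
tool_rot: [[0.142, 0.99, 0.004], [0.99, -0.142, 0.0], [0.001, 0.004, -1.0]]
ft_force: [0.4, 0.7, -1.1]
grip_width: 0.0448
gripper_force: 51.8
```

```bash
python3 - <<'E'
from h import *
for c in('side','wrist'):
  save(c,c+'15.png')
  print(c,[(round(d['score'],2),np.round(d['point'],4)) for d in spotter.mark_of('clean0',c)[:7]])
go((.6540,.1018,.16,-8.09))
E
```

```text
side [(0.97, array([0.6422, 0.0148, 0.0364])), (0.78, array([0.4643, 0.1231, 0.1186])), (0.64, array([ 0.3675, -0.0604, -0.0019])), (0.35, array([0.656 , 0.0984, 0.0385]))]
wrist [(0.86, array([0.642 , 0.0163, 0.0421])), (0.62, array([0.4712, 0.1153, 0.1182])), (0.44, array([ 3.643e-01, -6.390e-02,  2.000e-04])), (0.4, array([ 0.6238, -0.0742,  0.0412]))]
shift cm [ 1.01 18.62  0.1 ] turn -0.1
t 33.6 tcp [0.4683 0.1182 0.1608] ang -8.16 w 0.044 F [-0.8  0.3 -1.6] q [ 0. 19. 91. -0. 69.  8.]
```

move_arm:
  series: "0.3 6 0 0 -1;0.6 12 0 0 -1;1 17.5 0 0 -1;1 18.6 0 0 -1;1 18.6 0 0 -1;1 18.6 2 0 -1;1 18.6 3.4 0 -1;1 18.6 3.4 0 -1"

```text
time_s: 34.6
position: [0.6528, 0.1019, 0.1255]
tool_rot: [[0.142, 0.99, -0.003], [0.99, -0.142, 0.0], [-0.0, -0.003, -1.0]]
ft_force: [0.3, 0.2, -0.8]
grip_width: 0.0447
gripper_force: 52.1
```

```bash
python3 - <<'E'
from h import *
for c in('side','wrist'):
  save(c,c+'16.png')
  print(c,[(round(d['score'],2),np.round(d['point'],4)) for d in spotter.mark_of('clean0',c)[:7]])
go((.654,.1018,.078,-8.09))
E
```

```text
side [(0.71, array([ 0.6267, -0.0787,  0.0369])), (0.66, array([0.6402, 0.0163, 0.0406])), (0.6, array([0.6507, 0.1035, 0.0786]))]
wrist [(0.83, array([0.6551, 0.0988, 0.0854]))]
shift cm [-0.   -0.03  4.94] turn -0.1
t 34.8 tcp [0.6542 0.1018 0.1274] ang -8.16 w 0.0446 F [ 1.1 -0.5 -0.7] q [-1. 38. 64.  0. 78.  7.]
```

View pics/wrist16.png

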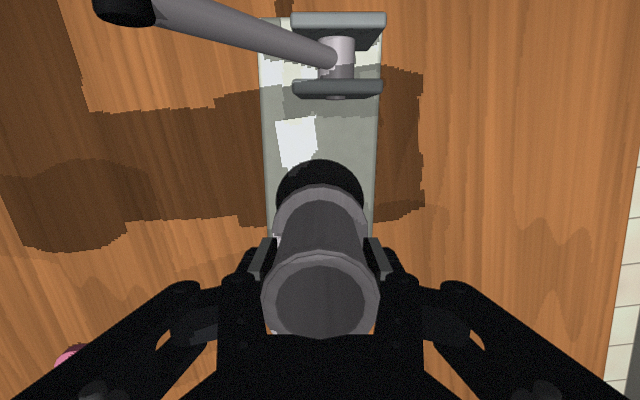

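Aligned over port 3 (base ring at (320,205)). The lever is still up, handle at (125,8).

move_arm:
  series: "0 -0.1 1 0 -1;0 -0.1 2 0 -1;0 -0.1 3 0 -1;0 -0.1 4 0 -1;0 -0.1 4.5 0 -1;0 -0.1 4.8 0 -1;0 -0.1 5.1 0 -1;0 -0.1 5.1 0 -1"

```text
time_s: 35.8
position: [0.6538, 0.1035, 0.0822]
tool_rot: [[0.141, 0.99, 0.006], [0.99, -0.141, 0.002], [0.003, 0.006, -1.0]]
ft_force: [-12.2, 7.6, 44.4]
grip_width: 0.0447
gripper_force: 56.7
```

move_arm:
  series: "0 0 -0.2 0 1;0 0 -0.2 0 1;0 0 -0.2 0 1;0 0 -0.2 0 1;0 0 -5 0 1;0 0 -11 0 1;0 0 -17 0 1;0 0 -17 0 1"

```text
time_s: 36.8
position: [0.6544, 0.1019, 0.2508]
tool_rot: [[0.142, 0.99, 0.01], [0.99, -0.142, -0.0], [0.001, 0.01, -1.0]]
ft_force: [-0.6, 0.0, -0.7]
grip_width: 0.0855
gripper_force: 0.0
```

```bash
python3 - <<'E'
from h import *
for c in('side','wrist','top'):
  save(c,c+'17.png')
  for t in('clean0','lever_grip','used3'):print(c,t,[(round(d['score'],2),np.round(d['point'],4)) for d in spotter.mark_of(t,c)[:7]])
a=cv2.imread('pics/side17.png')[90:290,180:480]; b=cv2.imread('pics/wrist17.png')
cv2.imwrite('pics/c17.png',np.vstack([cv2.resize(a,(450,300)),cv2.resize(b,(450,281))]))
go((.626,.2545,.25,-8.09),(.626,.2545,.163,-8.09))
E
```

```text
side clean0 [(0.84, array([0.6504, 0.1062, 0.0361])), (0.81, array([0.636 , 0.0154, 0.0402])), (0.72, array([ 0.6255, -0.0767,  0.0396])), (0.65, array([ 0.3696, -0.0614, -0.0021])), (0.49, array([ 0.6143, -0.168 ,  0.0427]))]
side lever_grip [(0.66, array([0.6262, 0.2544, 0.1839]))]
side used3 []
wrist clean0 [(0.69, array([0.6552, 0.0985, 0.0397])), (0.68, array([0.6389, 0.0123, 0.0444])), (0.58, array([ 0.364 , -0.0655, -0.0027]))]
wrist lever_grip []
wrist used3 []
top clean0 [(0.8, array([ 0.63  , -0.073 ,  0.0408])), (0.76, array([ 0.3613, -0.064 ,  0.0031])), (0.72, array([ 0.469 , -0.3661,  0.0008])), (0.65, array([0.651 , 0.1028, 0.0394])), (0.62, array([ 0.6158, -0.1649,  0.0423])), (0.51, array([0.6399, 0.0091, 0.043 ]))]
top lever_grip [(0.53, array([0.6195, 0.2532, 0.1823]))]
top used3 [(0.8, array([ 0.474 , -0.3662,  0.0041])), (0.16, array([0.6496, 0.102 , 0.0414]))]
shift cm [14.73 -4.84 -0.48] turn -0.1
shift cm [14.73 -4.84  8.22] turn -0.1
t 37.4 tcp [0.653  0.1019 0.2452] ang -8.16 w 0.0855 F [-0.7 -0.4 -0. ] q [-1. 33. 53. -0. 94.  7.]
```

View pics/c17.png

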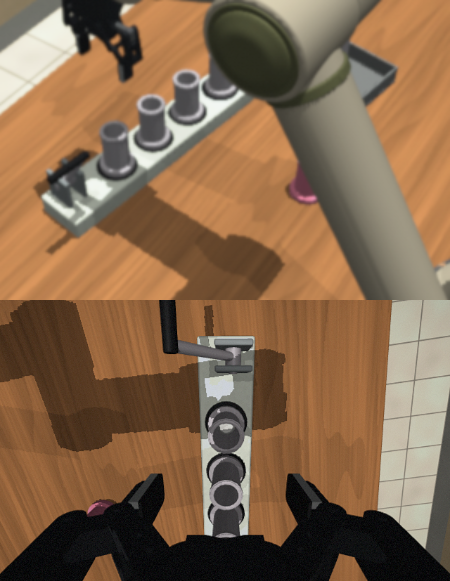

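All four clean funnels stand upright on their ports (marks at z ≈ 0.040), the used one is in the tray and the lever is still raised. Now I'll lower the lever.

move_arm:
  series: "5 -1.6 -0.5 0 0.3;10 -3.2 -0.5 0 0.3;14.8 -4.8 -0.5 0 0.3;14.8 -4.8 -0.5 0 0.3;14.8 -4.8 4 0 0.3;14.8 -4.8 8.2 0 0.3;14.8 -4.8 8.2 0 0.3;14.8 -4.8 8.2 0 0.3"

```text
time_s: 38.4
position: [0.6275, 0.2548, 0.1656]
tool_rot: [[0.143, 0.99, 0.003], [0.99, -0.143, 0.001], [0.001, 0.003, -1.0]]
ft_force: [0.9, 0.1, 1.3]
grip_width: 0.0556
gripper_force: 0.0
```

move_arm:
  series: "0 0 0 0 -1;0 0 0 0 -1;0 0 0 0 -1;0 0 0 0 -1;0 0 0 0 -1"
  force: 40

```text
time_s: 39.02
position: [0.6251, 0.2555, 0.1648]
tool_rot: [[0.141, 0.99, -0.002], [0.99, -0.141, 0.0], [-0.0, -0.002, -1.0]]
ft_force: [-9.4, -1.1, 7.4]
grip_width: 0.0127
gripper_force: 39.1
```

move_arm:
  series: "0 -1.4 0.95 0 -1;0 -2.7 2.15 0 -1;0 -3.8 3.6 0 -1;0 -4.7 5.1 0 -1;0 -5.4 6.8 0 -1;0 -5.8 8.55 0 -1;0 -5.9 10.4 0 -1;0 -5.9 10.9 0 -1"

```text
time_s: 40.02
position: [0.5653, 0.2639, 0.0536]
tool_rot: [[0.141, 0.99, -0.007], [0.99, -0.141, -0.001], [-0.002, -0.006, -1.0]]
ft_force: [-11.4, 0.7, 11.7]
grip_width: 0.0122
gripper_force: 46.9
```

move_arm:
  series: "0 0 0 0 -1;0 0 -0.3 0 0;0 0 -0.3 0 0.2;0 0 -0.3 0 0.3;0 0 -0.3 0 0.3;0 0 -6 0 0.3;0 0 -12 0 0.3;0 0 -14 0 0.5"

```text
time_s: 41.02
position: [0.5692, 0.2638, 0.1988]
tool_rot: [[0.142, 0.99, 0.007], [0.99, -0.142, 0.002], [0.003, 0.006, -1.0]]
ft_force: [-0.2, -0.5, -0.0]
grip_width: 0.0644
gripper_force: 0.0
```

```bash
python3 - <<'E'
from h import *
for c in('side','top','wrist'):
  save(c,c+'18.png')
  for t in('clean0','lever_grip','used3','port0'):print(c,t,[(round(d['score'],2),np.round(d['point'],4)) for d in spotter.mark_of(t,c)[:6]])
a=cv2.imread('pics/side18.png')[90:290,180:480]; b=cv2.imread('pics/top18.png')[120:280,180:500]
cv2.imwrite('pics/c18.png',np.vstack([cv2.resize(a,(450,300)),cv2.resize(b,(450,225))]))
go()
E
```

```text
side clean0 [(0.86, array([ 0.6274, -0.0749,  0.0392])), (0.73, array([0.65  , 0.1073, 0.0382])), (0.68, array([ 0.3664, -0.0638, -0.0013])), (0.62, array([0.639 , 0.0159, 0.0376])), (0.61, array([ 0.6163, -0.1701,  0.0392]))]
side lever_grip [(0.6, array([0.57  , 0.2624, 0.0794]))]
side used3 [(0.49, array([ 0.6286, -0.0759,  0.0392]))]
side port0 [(0.96, array([0.6531, 0.0983, 0.0388])), (0.94, array([ 0.6127, -0.167 ,  0.0362])), (0.93, array([ 0.6277, -0.0732,  0.0426])), (0.67, array([0.6417, 0.0147, 0.0378]))]
top clean0 [(0.9, array([ 0.6192, -0.1655,  0.0378])), (0.77, array([0.6396, 0.0127, 0.0432])), (0.75, array([ 0.6322, -0.0742,  0.0398])), (0.72, array([ 0.3637, -0.0649,  0.002 ])), (0.61, array([0.6491, 0.1028, 0.0407]))]
top lever_grip [(0.65, array([0.5632, 0.2616, 0.0792])), (0.2, array([ 0.617 , -0.1688,  0.0357]))]
top used3 [(0.83, array([ 0.4762, -0.3652,  0.0061]))]
top port0 [(0.79, array([ 0.6149, -0.1679,  0.0398])), (0.68, array([0.6397, 0.0104, 0.0409])), (0.68, array([0.656 , 0.1005, 0.0389])), (0.62, array([ 0.6305, -0.0738,  0.0394])), (0.48, array([0.6502, 0.1009, 0.0392]))]
wrist clean0 []
wrist lever_grip [(0.64, array([0.5631, 0.2607, 0.0766]))]
wrist used3 []
wrist port0 []
t 41.77 tcp [0.5681 0.2635 0.1944] ang -8.16 w 0.064 F [-0.9 -0.  -0.4] q [14. 31. 65.  0. 84. 22.]
```

View pics/c18.png

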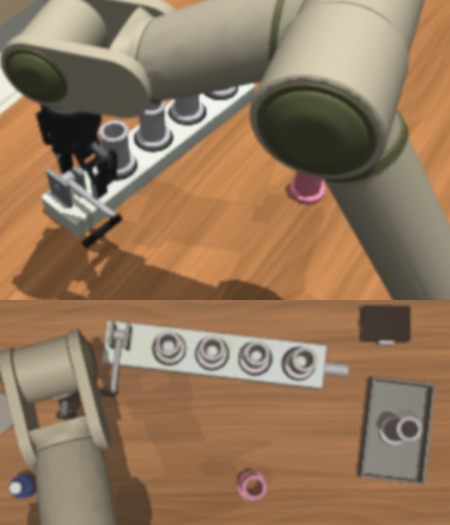

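The lever is level again (handle z 0.079, the same as at the start). Four funnels are seated flush, the used one stands in the tray, and the gripper is clear of everything. Handing in.

```bash
python3 -c "
from h import *
print(order.close_job())"
```

```text
the job is handed in; nothing more can be done
None
```

The reload is done and handed in, with no verdict shown: going by the cameras, the used funnel stands in the wash tray, all four clean funnels are home on ports 0–3, and the lever was raised first and lowered last.

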